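Put the jars and sample boxes back in their colour-coded holders

ROBOT

A 6-joint arm with a two-finger parallel gripper is mounted at the origin on the work surface. World frame = base frame: x ahead of the robot, y to its left, z up, the work surface at z = 0. Lengths are in m, angles in rad, forces in N, time in s.
With the tool pointing down it reaches from about 0.3 to 0.875 m from the base axis. Payload 6.4 kg.
Tool frame: the origin (TCP) lies at the very end of the fingers, on their centre line; the grasp point (between the pads) lies 19 mm behind it; z points along the fingers, y is the direction in which the jaws open and shut (so a half turn about z gives the same grasp; the last joint's range is limited). The gripper opens to 85 mm and grips with 20 to 120 N. Pads are 22 mm wide; open, the fingers measure 114 mm over their backs; the gripper's body (76 mm by 85 mm) begins 54 mm behind the grasp point. The pads swing forward as they close: fully open they stand 13 mm farther back than shut.
Start: joints at [-1.392, 0.181, 1.607, -0, 1.354, -0.206], TCP at [0.216, -0.533, 0.231] pointing down, gripper open.
Joint ranges: [-2.99, 2.99], [-0.89, 2.07], [0.3, 2.58], [-1.14, 4.28], [0, 2.63], [-3.12, 3.12]. Speed limits (rad/s): [2.57, 2.57, 3.01, 3.14, 3.14, 3.14].

INTERFACE

Orientations are given as a unit quaternion [w, x, y, z].
In Python, from plant import r gives the robot as it stands.
- The arm moves only by the shell command python3 -m inch 'ROWS' [FORCE]. ROWS is JSON, a list of rows, each an object of numbers: "gripper": the finger opening in m, from 0 to 0.0854; "x", "y", "z": the shift along the tool's x, y, z in m; "roll": the turn about the tool's z in rad. In form: [{"gripper": .., "x": .., "y": .., "z": .., "roll": ..}, ...]. A call has 1 to 20 rows; each row is the pose to reach, as a shift and turn from the pose commanded when the call began, along the tool's axes at that moment; what a row does not reach only later rows make up. A row lasts 1/10 s, in which the tool goes at most 50 mm and 8.59 degrees, less where a joint would pass 70% of its speed; a pose out of reach is approached as far as the arm can. A call with a gripper value outside its range is refused whole. The fingers move at their own pace and stop on an object; FORCE is the grip in N (left out, the last holds). Time passes only in rows, so rows that repeat a pose let the fingers close. It gives the time, the measured TCP pose, the force and the opening at its end, in the units of the state.
- r.observe(): the state, without advancing time (a new reading comes with each control period).
- r.grab_frame(name): name is "scene" or "top" or "wrist"; returns (picture, depth): 384x512x3 uint8, red, green, blue; 384x512 float32, m along the optical axis (not along the pixel's ray), 0 where there is no reading.
- r.camera_info(name): a dict with "mtx" (3x3 intrinsics, pixels), "xyz" and "rotation" of the camera in the world. Camera axes: x right, y down, z forward; pixel columns grow to the right and rows downward; lengths in m; the calibration is good to about 2 mm. A picture is of the moment at which its call begins: read the wrist's pose just before it. camera_info takes no time and is no camera call; for the wrist camera it gives the pose at the moment of the call.
- r.sign_off(): hands the job in, once; it reports no verdict.
The state is a dict: "clock": time; "joint_positions": joint angles; "joint_vel": joint speeds; "joint_torque": joint torques, N m; "tool_pos": TCP position; "orientation": TCP orientation; "ft_force": force on the tool from outside, world axes, zero at the start; "moment": the same for the moment, N m; "width": finger opening in m.
Only numpy, scipy, OpenCV 4.12 (cv2) and the standard library are available. Lean on these libraries where they do the work, as an engineer would, in place of code of your own. Each camera call takes 0.05 s, during which the arm holds its last target.

TASK

Tidy the lab bench: stand each jar in the round holder whose rim has the colour of its cap, and each sample box in the oblong holder whose rim has the colour of its lid, every one upright and flat on the holder's floor inside the rim. Carry them upright and set them down rather than dropping them, and leave the glass flask and the spray bottle standing where they are.

Things in the scene. Friction and masses are not known exactly. Their poses are not given: they have to be found in the camera images.
- red_jar_mid (a point): Loose upright round jar, white body 50 mm in diameter and 54 mm tall, then a short shoulder and a red screw cap 47 mm in diameter; 80 mm tall in all, about 0.16 kg. The point is its centre, half-way up (40 mm above its underside); z is up its axis.
- red_box_mid (a point): Loose oblong sample box, 84 mm long (its x) by 48 mm wide (its y) by 70 mm tall, white body with a red lid (the top 20 mm, fixed on), about 0.18 kg. The point is its centre, half-way up (35 mm above its underside); z is up. Both ends are alike. It can be gripped across the 48 mm only.
- red_ring_floor (a point): Low round holder with a red rim and a white floor, fixed to the bench: 82 mm outside, 70 mm inside, rim top 9 mm above the bench. The point is the centre of its floor, on which a jar stands, 3 mm above the bench; z is up.
- red_tray_floor (a point): Low oblong holder with a red rim and a white floor, fixed to the bench: 116 by 80 mm outside, 104 mm (its x) by 68 mm (its y) inside, rim top 9 mm above the bench. The point is the centre of its floor, on which a sample box stands, 3 mm above the bench; z is up. Both ends are alike.
- blue_jar_mid (a point): Loose upright round jar, white body 50 mm in diameter and 54 mm tall, then a short shoulder and a blue screw cap 47 mm in diameter; 80 mm tall in all, about 0.16 kg. The point is its centre, half-way up (40 mm above its underside); z is up its axis.
- blue_box_mid (a point): Loose oblong sample box, 84 mm long (its x) by 48 mm wide (its y) by 70 mm tall, white body with a blue lid (the top 20 mm, fixed on), about 0.18 kg. The point is its centre, half-way up (35 mm above its underside); z is up. Both ends are alike. It can be gripped across the 48 mm only.
- blue_ring_floor (a point): Low round holder with a blue rim and a white floor, fixed to the bench: 82 mm outside, 70 mm inside, rim top 9 mm above the bench. The point is the centre of its floor, on which a jar stands, 3 mm above the bench; z is up.
- blue_tray_floor (a point): Low oblong holder with a blue rim and a white floor, fixed to the bench: 116 by 80 mm outside, 104 mm (its x) by 68 mm (its y) inside, rim top 9 mm above the bench. The point is the centre of its floor, on which a sample box stands, 3 mm above the bench; z is up. Both ends are alike.
- flask_mid (a point): Bystander: small green glass conical flask, upright and loose, base 42 mm in diameter, 70 mm tall, standing among the things. The point is on its axis, 35 mm above its underside.
- spray_mid (a point): Bystander: white spray bottle with a black trigger head, upright and loose, 70 mm in diameter, 200 mm tall, to the left of the work. The point is on its axis, 75 mm above its underside.
Mind the look-alikes: they are no part of the job. What is shaped like the part that bears blue_box_mid but purple is not meant.

How it is judged:
At the end, for the whole second after the job is handed in: Each jar within 12 mm and each box within 15 mm (level) of the centre of the holder of its shape and colour, height within 4 mm of standing on its floor, upright within 0.08 rad, at rest, released; flask and spray bottle within 20 mm of their start and upright within 0.1 rad (horizontal distance between red_jar_mid and red_ring_floor below 0.012 m and z of red_jar_mid in the frame of red_ring_floor between 0.036 and 0.044 m and angle between each of red_jar_mid, red_box_mid, blue_jar_mid, blue_box_mid's own z axis and vertical below 0.08 rad and linear speed of each of red_jar, red_box, blue_jar, blue_box below 0.02 m/s and angular speed of each of red_jar, red_box, blue_jar, blue_box below 0.2 rad/s and horizontal distance between red_box_mid and red_tray_floor below 0.015 m and z of red_box_mid in the frame of red_tray_floor between 0.031 and 0.039 m and horizontal distance between blue_jar_mid and blue_ring_floor below 0.012 m and z of blue_jar_mid in the frame of blue_ring_floor between 0.036 and 0.044 m and horizontal distance between blue_box_mid and blue_tray_floor below 0.015 m and z of blue_box_mid in the frame of blue_tray_floor between 0.031 and 0.039 m and distance of each of flask_mid, spray_mid from where it was at the start of the episode below 0.02 m and angle between each of flask_mid, spray_mid's own z axis and vertical below 0.1 rad); the robot touches nothing.
It fails at once if a jar or box is let go of in the air, more than 30 mm above where it could stand ((height (world z) of red_jar_mid above 0.073 m and contact force between red_jar and the fingers below 0.01 N) or (height (world z) of red_box_mid above 0.068 m and contact force between red_box and the fingers below 0.01 N) or (height (world z) of blue_jar_mid above 0.073 m and contact force between blue_jar and the fingers below 0.01 N) or (height (world z) of blue_box_mid above 0.068 m and contact force between blue_box and the fingers below 0.01 N)).
It fails at once if a jar or box is tipped more than 35 degrees (angle between any of red_jar_mid, red_box_mid, blue_jar_mid, blue_box_mid's own z axis and vertical above 0.61 rad).
It fails at once if the glass flask is pushed more than 20 mm or knocked over (distance of flask_mid from where it was at the start of the episode above 0.02 m or angle between flask_mid's own z axis and vertical above 0.35 rad).
It fails at once if the spray bottle is pushed more than 20 mm or knocked over (distance of spray_mid from where it was at the start of the episode above 0.02 m or angle between spray_mid's own z axis and vertical above 0.35 rad).
It also fails if it takes over 104 s, if anything falls off the work surface, if the arm or the gripper's body presses on something with over 40 N, if the wrist force passes 120 N, or if a joint passes its speed limit or range.

## Working session

There is one attempt and no reset: what is moved stays moved. The work goes in short steps, Python scripts to look and compute and a shell command to move; the robot and the scene stay as the last step left them, time stands still between calls to the robot, and variables do not carry over. Pictures are saved under pics/ and viewed, and the job is handed in when it is done.

```bash
ls; mkdir -p pics
python3 - <<'E'
from plant import r
import cv2, numpy as np
print(r.observe())
for n in ("scene","top"):
    p,d=r.grab_frame(n); cv2.imwrite(f"pics/{n}0.png",p[:,:,::-1]); np.savez(f"{n}0.npz",p=p,d=d)
    print(n,r.camera_info(n))
E
```

```text
pics
{'clock': 0.0, 'joint_positions': array([-1.39227782e+00,  1.81552311e-01,  1.60803318e+00, -2.91284284e-05,
        1.35381772e+00, -2.06309231e-01]), 'joint_vel': array([-4.33625504e-04,  6.63088812e-04, -2.86320539e-04, -1.89680542e-04,
       -5.10440369e-06, -1.42409877e-04]), 'joint_torque': array([ 9.45533357e-04, -4.44865572e+01, -3.51335800e+01, -4.82006055e-05,
        9.20016901e-03, -2.28892532e-05]), 'tool_pos': array([ 0.21575336, -0.53236851,  0.23036567]), 'orientation': array([-9.05387550e-04,  9.81544490e-01,  1.91231784e-01, -1.63974898e-06]), 'ft_force': array([ 0.22595876, -0.14966522, -0.36073025]), 'moment': array([-0.02914672, -0.00017949, -0.04961163]), 'width': 0.08527306397232458}
scene {'mtx': array([[455.22933256,   0.        , 252.9829138 ],
       [  0.        , 455.22933256, 185.76487374],
       [  0.        ,   0.        ,   1.        ]]), 'xyz': array([ 1.06464974, -0.71515818,  0.81721691]), 'rotation': array([-0.43500265,  0.84986602,  0.26087875, -0.14297803])}
top {'mtx': array([[487.13186074,   0.        , 261.06597079],
       [  0.        , 487.13186074, 185.03617241],
       [  0.        ,   0.        ,   1.        ]]), 'xyz': array([0.23134075, 0.11192576, 1.60019226]), 'rotation': array([ 0.05588621, -0.7015087 ,  0.70839762, -0.05417642])}
```

View pics/scene0.png

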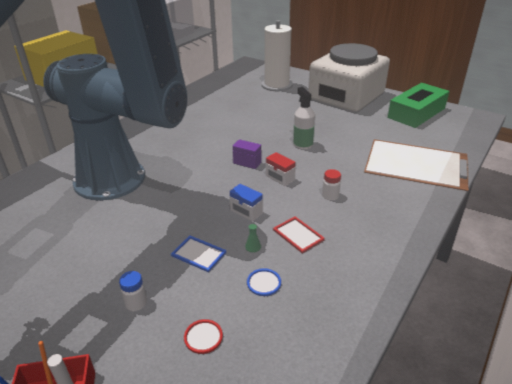

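View pics/top0.png

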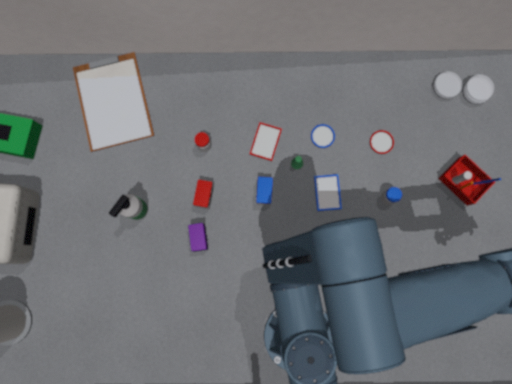

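The scene view shows the red jar at (332,185), red box (280,168), blue box (246,203), purple decoy (247,155) and flask (253,238). The red tray is at (299,234), blue tray (199,252), blue ring (264,282), red ring (203,336), blue jar (133,291) and spray bottle (303,125). The top view shows the same things at matching positions.

```bash
cat > h.py <<'E'
import numpy as np, cv2
from scipy.spatial.transform import Rotation as R
def rot(q): return R.from_quat([q[1],q[2],q[3],q[0]]).as_matrix()
def cloud(d,ci):
    K=ci["mtx"];v,u=np.mgrid[:d.shape[0],:d.shape[1]]
    P=np.stack([(u-K[0,2])/K[0,0]*d,(v-K[1,2])/K[1,1]*d,d],-1)
    M=ci["rotation"]; M=np.array(M); M=M if M.shape==(3,3) else rot(M)
    W=P@M.T+ci["xyz"]; W[d<=0]=np.nan
    return W
def masks(p):
    h=cv2.cvtColor(p,cv2.COLOR_RGB2HSV); H,S,V=[h[...,i].astype(int) for i in range(3)]
    return dict(red=((H<8)|(H>172))&(S>150)&(V>60), blue=(H>108)&(H<126)&(S>150)&(V>60),
      purple=(H>=128)&(H<155)&(S>90), green=(H>45)&(H<90)&(S>90))
E
python3 - <<'E'
from h import *
from plant import r
for n in ("top","scene"):
    z=np.load(n+"0.npz"); ci=r.camera_info(n); W=cloud(z["d"],ci)
    g=W[...,2]
    print(n,"median z",np.nanmedian(g))
    for c,m in masks(z["p"]).items():
        k,l,s,ce=cv2.connectedComponentsWithStats(m.astype(np.uint8),connectivity=8)
        for i in range(1,k):
            if s[i,4]<25: continue
            q=W[l==i]; q=q[~np.isnan(q[:,0])]
            if len(q)<10: continue
            zt=np.percentile(q[:,2],90)
            t=q[q[:,2]>zt-.012]
            rc=cv2.minAreaRect((t[:,:2]*1000).astype(np.float32))
            print(n,c,ce[i].round(),s[i,4],"z",np.percentile(q[:,2],[5,50,95]).round(3),"top mean",t.mean(0).round(4),"rect",np.round(rc[0]),np.round(rc[1]),round(rc[2],1))
E
```

```text
top median z -0.000455532924528379
top red [202. 139.] 154 z [0.073 0.078 0.084] top mean [0.6222 0.3043 0.0785] rect [622. 304.] [44. 43.] 25.7
top red [466. 180.] 1173 z [-0.002  0.017  0.06 ] top mean [ 0.4882 -0.5406  0.0559] rect [ 487. -552.] [128. 103.] 43.8
top red [203. 193.] 378 z [0.064 0.069 0.074] top mean [0.448  0.3004 0.0689] rect [448. 301.] [47. 83.] 79.5
top blue [265. 191.] 89 z [0.001 0.068 0.073] top mean [0.4516 0.1033 0.0688] rect [457. 105.] [45. 83.] 84.9
top blue [394. 195.] 69 z [0.068 0.078 0.084] top mean [ 0.4316 -0.3039  0.0791] rect [ 437. -303.] [43. 44.] 43.3
top purple [197. 237.] 442 z [0.049 0.069 0.074] top mean [0.3095 0.316  0.069 ] rect [310. 316.] [83. 49.] 8.7
top green [ 19. 135.] 1380 z [0.018 0.072 0.079] top mean [0.6464 0.9062 0.0736] rect [646. 917.] [114. 122.] 78.4
top green [297. 162.] 100 z [0.008 0.035 0.072] top mean [ 0.5545 -0.0061  0.0682] rect [555.  -6.] [16. 18.] 89.6
top green [143. 211.] 55 z [0.036 0.056 0.075] top mean [0.3931 0.4927 0.0689] rect [394. 493.] [12. 48.] 67.1
scene median z 0.0018403280840613156
scene red
[... 558 characters left out ...]
] 54.1
scene blue [246. 193.] 253 z [0.069 0.071 0.074] top mean [0.4648 0.1012 0.0713] rect [462. 102.] [45. 79.] 83.9
scene blue [212. 263.] 38 z [0.006 0.009 0.011] top mean [ 0.5119 -0.1151  0.0088] rect [ 513. -108.] [73. 21.] 77.9
scene blue [130. 279.] 253 z [0.078 0.081 0.083] top mean [ 0.4443 -0.3077  0.0809] rect [ 443. -306.] [40. 45.] 4.9
scene blue [  2. 381.] 27 z [0.125 0.134 0.138] top mean [ 0.4795 -0.6085  0.1332] rect [ 480. -609.] [4. 4.] 39.3
scene purple [247. 151.] 394 z [0.014 0.067 0.073] top mean [0.3163 0.3101 0.0702] rect [314. 313.] [81. 50.] 11.3
scene green [421. 100.] 1140 z [0.023 0.075 0.079] top mean [0.6623 0.9639 0.076 ] rect [658. 976.] [245. 125.] 78.4
```

```bash
cat > m2.py <<'E'
from h import *
from plant import r
def run(n,z,ci,verbose=True):
    W=cloud(z["d"],ci); p=z["p"].astype(int); R_,G,B=p[...,0],p[...,1],p[...,2]
    ms=dict(red=(R_-np.maximum(G,B)>35),blue=(B-np.maximum(G,R_)>35)&(B>1.7*R_), green=(G-np.maximum(R_,B)>20))
    for c,m in ms.items():
        if c!='green': m=cv2.morphologyEx(m.astype(np.uint8),cv2.MORPH_CLOSE,np.ones((3,3)))
        k,l,s,ce=cv2.connectedComponentsWithStats(m.astype(np.uint8),connectivity=8)
        for i in range(1,k):
            if s[i,4]<40: continue
            mm=l==i
            q=W[mm]; q=q[~np.isnan(q[:,0])]
            if len(q)<10: continue
            zt=np.percentile(q[:,2],90)
            H=.07 if .06<zt<.075 else .08 if zt>.074 else .009
            t=q[q[:,2]>zt-.015]
            # project outline onto plane H by rays
            rows,cols=np.nonzero(mm&(np.nan_to_num(W[...,2])>zt-.015))
            K=ci["mtx"]; ray=np.stack([(cols-K[0,2])/K[0,0],(rows-K[1,2])/K[1,1],np.ones(len(rows))],-1)
            M=np.array(ci["rotation"]); M=M if M.shape==(3,3) else rot(M)
            ray=ray@M.T; t2=ci["xyz"]+ray*((H-ci["xyz"][2])/ray[:,2])[:,None]
            rc=cv2.minAreaRect((t2[:,:2]*1000).astype(np.float32))
            (cx,cy),rad=cv2.minEnclosingCircle((t2[:,:2]*1000).astype(np.float32))
            a=rc[2] if rc[1][0]>rc[1][1] else rc[2]-90
            print(n,c,ce[i].round(),s[i,4],"z90",zt.round(3),"rect",np.round(rc[0],1),np.round(rc[1]),"longaxis",round(a,1),"circ",round(cx,1),round(cy,1),round(rad,1))
if __name__=="__main__":
    for n in ("top","scene"): run(n,np.load(n+"0.npz"),r.camera_info(n))
E
python3 m2.py
```

```text
top red [128.  58.] 79 z90 0.008 rect [925.6 558.8] [79. 44.] longaxis 57.4 circ 910.9 568.0 39.8
top red [81. 68.] 56 z90 0.008 rect [895.3 731.4] [15. 47.] longaxis -71.0 circ 895.3 731.3 23.7
top red [265. 141.] 242 z90 0.011 rect [631.1  99.1] [ 82. 119.] longaxis -17.5 circ 631.0 98.5 68.9
top red [382. 141.] 148 z90 0.012 rect [ 624.7 -290.4] [77. 79.] longaxis -2.5 circ 625.0 -290.4 42.0
top red [201. 139.] 190 z90 0.082 rect [621.5 302.5] [46. 45.] longaxis 0.7 circ 620.8 303.7 23.9
top red [467. 180.] 1383 z90 0.059 rect [ 493.7 -572.9] [135. 110.] longaxis 44.1 circ 493.0 -571.6 84.3
top red [202. 193.] 437 z90 0.073 rect [446.8 300.1] [48. 84.] longaxis -10.6 circ 446.7 299.1 46.2
top blue [323. 135.] 107 z90 0.012 rect [647.8 -93.4] [77. 80.] longaxis -1.5 circ 647.8 -93.1 41.1
top blue [328. 193.] 178 z90 0.013 rect [ 455.7 -104. ] [117.  81.] longaxis 4.3 circ 455.2 -104.8 67.5
top blue [264. 189.] 415 z90 0.073 rect [455.7 103.7] [47. 84.] longaxis -5.2 circ 455.8 103.7 45.3
top blue [394. 194.] 192 z90 0.083 rect [ 437.4 -303.7] [45. 46.] longaxis -66.1 circ 436.5 -30
[... 755 characters left out ...]
.091 rect [ 444.6 -526. ] [ 8. 62.] longaxis -25.4 circ 444.3 -526.7 30.8
scene red [ 80. 369.] 722 z90 0.061 rect [ 517.3 -497.1] [39. 78.] longaxis -7.6 circ 515.1 -513.1 39.2
scene blue [246. 194.] 419 z90 0.073 rect [464.2  96.8] [60. 93.] longaxis -4.3 circ 463.5 97.6 50.3
scene blue [199. 254.] 311 z90 0.012 rect [ 459.8 -106.8] [119.  83.] longaxis 4.4 circ 460.1 -105.8 69.8
scene blue [264. 282.] 204 z90 0.012 rect [652.4 -96.7] [78. 81.] longaxis -56.3 circ 652.0 -95.9 42.0
scene blue [130. 281.] 367 z90 0.083 rect [ 445.8 -308.8] [48. 55.] longaxis -56.2 circ 446.4 -308.1 29.2
scene green [418. 105.] 1610 z90 0.078 rect [663.1 954.2] [261. 131.] longaxis 78.1 circ 664.4 954.2 138.7
```

```bash
python3 - <<'E'
from plant import r
from h import *
ci=r.camera_info("wrist"); print(ci); s=r.observe()
T=rot(s["orientation"]); M=np.array(ci["rotation"]); M=M if M.shape==(3,3) else rot(M)
print(T.T@(ci["xyz"]-s["tool_pos"])); print(T.T@M)
E
python3 -m inch '[{"gripper":0.085,"x":0.29,"y":-0.13,"z":0,"roll":0.385},{"gripper":0.085,"x":0.29,"y":-0.13,"z":0,"roll":0.385},{"gripper":0.085,"x":0.29,"y":-0.13,"z":0,"roll":0.385},{"gripper":0.085,"x":0.29,"y":-0.13,"z":0,"roll":0.385},{"gripper":0.085,"x":0.29,"y":-0.13,"z":0,"roll":0.385},{"gripper":0.085,"x":0.29,"y":-0.13,"z":0,"roll":0.385},{"gripper":0.085,"x":0.29,"y":-0.13,"z":0,"roll":0.385},{"gripper":0.085,"x":0.29,"y":-0.13,"z":0,"roll":0.385}]' 40
cat > look.py <<'E'
import sys
from plant import r
from h import *
import m2
ci=r.camera_info("wrist"); s=r.observe(); p,d=r.grab_frame("wrist")
cv2.imwrite(f"pics/{sys.argv[1]}.png",p[:,:,::-1]); np.savez(sys.argv[1]+".npz",p=p,d=d)
T=rot(s["orientation"]); print("t",s["clock"],"tcp",s["tool_pos"].round(4),"heading",np.degrees(np.arctan2(T[1,0],T[0,0])).round(2),"zdir",T[:,2].round(4),"w",s["width"])
m2.run("wrist",dict(p=p,d=d),ci)
E
python3 look.py w1
```

```text
{'mtx': array([[270.77475626,   0.        , 255.35841685],
       [  0.        , 270.77475626, 189.81532718],
       [  0.        ,   0.        ,   1.        ]]), 'xyz': array([ 0.28216322, -0.50525026,  0.373193  ]), 'rotation': array([ 0.11766606,  0.82117016, -0.55263018, -0.08021315])}
[ 0.07180951 -0.00051994 -0.14268123]
[[ 1.06563678e-03 -9.59359143e-01 -2.82185930e-01]
 [ 9.99999420e-01  1.06601670e-03  1.52180875e-04]
 [ 1.54818799e-04 -2.82185928e-01  9.59359723e-01]]
clock: 0.9
tool_pos: [0.4374, -0.3009, 0.2309]
orientation: [-0.001, 1.0, 0.002, -0.0]
ft_force: [-0.5, -0.5, -0.1]
width: 0.0849
t 0.9 tcp [ 0.4374 -0.3009  0.2309] heading 0.25 zdir [-0.      0.0011 -1.    ] w 0.0849155448756562
wrist red [248.  26.] 657 z90 0.01 rect [ 608.9 -290.2] [46. 81.] longaxis -89.7 circ 626.0 -290.2 40.7
wrist red [460. 122.] 10336 z90 0.06 rect [ 487.7 -589.1] [158. 123.] longaxis 44.2 circ 486.2 -583.8 94.6
wrist blue [83. 12.] 457 z90 0.01 rect [619.7 -95. ] [23. 75.] longaxis -89.7 circ 631.0 -95.0 37.3
wrist blue [110. 146.] 1450 z90 0.01 rect [ 457.  -105.2] [116.  82.] longaxis 4.2 circ 457.2 -104.4 69.7
wrist blue [505. 137.] 72 z90 0.058 rect [ 476.6 -631.4] [18.  7.] longaxis 81.4 circ 474.0 -631.0 9.1
wrist blue [259. 174.] 1419 z90 0.081 rect [ 440.4 -304.3] [47. 47.] longaxis 39.0 circ 440.7 -304.1 24.3
wrist green [19. 69.] 993 z90 0.038 rect [558.6   4. ] [25. 31.] longaxis -14.6 circ 558.4 5.9 16.2
```

```bash
python3 -m inch '[{"gripper":0.085,"x":0.003,"y":0.003,"z":0.04,"roll":0},{"gripper":0.085,"x":0.003,"y":0.003,"z":0.08,"roll":0},{"gripper":0.085,"x":0.003,"y":0.003,"z":0.12,"roll":0},{"gripper":0.085,"x":0.003,"y":0.003,"z":0.15,"roll":0},{"gripper":0.085,"x":0.003,"y":0.003,"z":0.18,"roll":0},{"gripper":0.085,"x":0.003,"y":0.003,"z":0.2,"roll":0},{"gripper":0.085,"x":0.003,"y":0.003,"z":0.215,"roll":0},{"gripper":0.085,"x":0.003,"y":0.003,"z":0.215,"roll":0},{"gripper":0.03,"x":0.003,"y":0.003,"z":0.215,"roll":0},{"gripper":0.03,"x":0.003,"y":0.003,"z":0.215,"roll":0},{"gripper":0.03,"x":0.003,"y":0.003,"z":0.215,"roll":0},{"gripper":0.03,"x":0.003,"y":0.003,"z":0.215,"roll":0},{"gripper":0.03,"x":0.003,"y":0.003,"z":0.215,"roll":0},{"gripper":0.03,"x":0.003,"y":0.003,"z":0.215,"roll":0}]' 40
python3 look.py w2
```

```text
clock: 2.35
tool_pos: [0.4399, -0.3068, 0.0186]
orientation: [0.001, 1.0, 0.0, 0.001]
ft_force: [-1.0, 4.3, 9.0]
width: 0.049
t 2.35 tcp [ 0.4399 -0.3068  0.0186] heading 0.01 zdir [ 0.0019 -0.0011 -1.    ] w 0.04901025616864941
wrist blue [  7. 259.] 893 z90 0.009 rect [ 424.8 -152.9] [14. 51.] longaxis -14.7 circ 426.6 -146.3 25.6
wrist blue [255. 281.] 8124 z90 0.081 rect [ 454.3 -306.2] [34. 41.] longaxis -87.0 circ 449.6 -306.3 21.7
```

View pics/w2.png

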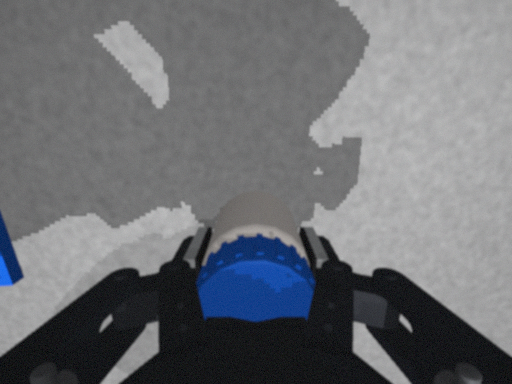

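```bash
python3 -m inch '[{"gripper":0.03,"x":0,"y":0,"z":-0.02,"roll":0},{"gripper":0.03,"x":0,"y":0,"z":-0.05,"roll":0},{"gripper":0.03,"x":0,"y":0,"z":-0.08,"roll":0},{"gripper":0.03,"x":0,"y":0,"z":-0.12,"roll":0},{"gripper":0.03,"x":0,"y":0,"z":-0.15,"roll":0},{"gripper":0.03,"x":0.02,"y":-0.03,"z":-0.16,"roll":0},{"gripper":0.03,"x":0.04,"y":-0.06,"z":-0.16,"roll":0},{"gripper":0.03,"x":0.065,"y":-0.095,"z":-0.16,"roll":0},{"gripper":0.03,"x":0.09,"y":-0.13,"z":-0.16,"roll":0},{"gripper":0.03,"x":0.115,"y":-0.16,"z":-0.16,"roll":0},{"gripper":0.03,"x":0.14,"y":-0.185,"z":-0.16,"roll":0},{"gripper":0.03,"x":0.155,"y":-0.205,"z":-0.16,"roll":0},{"gripper":0.03,"x":0.16,"y":-0.21,"z":-0.16,"roll":0},{"gripper":0.03,"x":0.16,"y":-0.21,"z":-0.16,"roll":0}]' 40
python3 look.py w3
```

```text
clock: 3.8
tool_pos: [0.5994, -0.0959, 0.177]
orientation: [0.0, 1.0, 0.001, 0.0]
ft_force: [0.2, -0.2, -0.5]
width: 0.0491
t 3.8 tcp [ 0.5994 -0.0959  0.177 ] heading 0.1 zdir [ 1.e-03 -6.e-04 -1.e+00] w 0.049107937714617446
wrist red [ 84. 140.] 2555 z90 0.01 rect [632.1  98.8] [ 84. 118.] longaxis -17.6 circ 632.1 98.6 71.1
wrist red [426. 148.] 1525 z90 0.009 rect [ 627.5 -288.8] [84. 82.] longaxis 74.2 circ 627.1 -288.7 42.3
wrist blue [253. 128.] 1181 z90 0.01 rect [649.9 -92.8] [80. 81.] longaxis -89.8 circ 649.8 -92.9 40.6
wrist blue [256. 281.] 8087 z90 0.239 rect [503.1 -96.4] [ 99. 121.] longaxis -89.9 circ 489.3 -96.0 63.7
wrist blue [ 70. 286.] 1486 z90 0.071 rect [490.8 107.1] [37. 78.] longaxis -52.3 circ 480.7 99.3 39.3
wrist green [176. 213.] 1233 z90 0.07 rect [560.4  -5.9] [20. 26.] longaxis -21.1 circ 560.1 -6.7 13.3
```

View pics/w3.png

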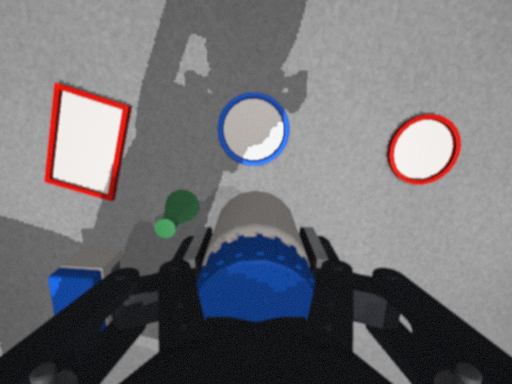

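```bash
python3 -m inch '[{"gripper":0.03,"x":0.03,"y":-0.002,"z":0,"roll":0},{"gripper":0.03,"x":0.05,"y":-0.003,"z":0,"roll":0},{"gripper":0.03,"x":0.05,"y":-0.003,"z":0.03,"roll":0},{"gripper":0.03,"x":0.05,"y":-0.003,"z":0.07,"roll":0},{"gripper":0.03,"x":0.05,"y":-0.003,"z":0.105,"roll":0},{"gripper":0.03,"x":0.05,"y":-0.003,"z":0.13,"roll":0},{"gripper":0.03,"x":0.05,"y":-0.003,"z":0.145,"roll":0},{"gripper":0.03,"x":0.05,"y":-0.003,"z":0.151,"roll":0},{"gripper":0.03,"x":0.05,"y":-0.003,"z":0.154,"roll":0},{"gripper":0.03,"x":0.05,"y":-0.003,"z":0.155,"roll":0}]' 40
```

```text
clock: 4.85
tool_pos: [0.6498, -0.0943, 0.0226]
orientation: [0.0, 1.0, -0.0, 0.001]
ft_force: [0.6, -0.0, -1.1]
width: 0.0489
```

```bash
python3 -m inch '[{"gripper":0.03,"x":0,"y":-0.001,"z":0.001,"roll":0},{"gripper":0.03,"x":0,"y":-0.001,"z":0.0015,"roll":0},{"gripper":0.085,"x":0,"y":-0.001,"z":0.0015,"roll":0},{"gripper":0.085,"x":0,"y":-0.001,"z":0.0015,"roll":0},{"gripper":0.085,"x":0,"y":-0.001,"z":0.0015,"roll":0},{"gripper":0.085,"x":0,"y":-0.001,"z":0.0015,"roll":0},{"gripper":0.085,"x":0,"y":-0.001,"z":0.0015,"roll":0},{"gripper":0.085,"x":0,"y":-0.001,"z":-0.02,"roll":0},{"gripper":0.085,"x":0,"y":-0.001,"z":-0.05,"roll":0},{"gripper":0.085,"x":0,"y":-0.001,"z":-0.1,"roll":0},{"gripper":0.085,"x":0,"y":-0.001,"z":-0.15,"roll":0},{"gripper":0.085,"x":-0.02,"y":-0.001,"z":-0.2,"roll":0},{"gripper":0.085,"x":-0.05,"y":-0.001,"z":-0.22,"roll":0},{"gripper":0.085,"x":-0.05,"y":-0.001,"z":-0.22,"roll":0}]' 40
python3 look.py w4
```

```text
clock: 6.25
tool_pos: [0.599, -0.0931, 0.2467]
orientation: [0.001, 1.0, -0.0, 0.003]
ft_force: [0.5, -1.0, 0.4]
width: 0.0853
t 6.25 tcp [ 0.599  -0.0931  0.2467] heading -0.01 zdir [ 0.0068 -0.0028 -1.    ] w 0.08531700736557471
wrist red [116. 136.] 1608 z90 0.01 rect [632.2  99.1] [ 83. 118.] longaxis -17.6 circ 631.7 99.1 70.7
wrist red [396. 142.] 972 z90 0.01 rect [ 627.3 -288.9] [82. 82.] longaxis 9.9 circ 627.2 -289.0 42.0
wrist red [507. 227.] 148 z90 0.016 rect [ 499.  -476.1] [38. 16.] longaxis 14.7 circ 501.0 -483.9 18.8
wrist blue [255. 129.] 2201 z90 0.084 rect [649.3 -92.3] [46. 45.] longaxis 8.5 circ 649.3 -92.3 23.7
wrist blue [262. 250.] 910 z90 0.01 rect [ 458.4 -104. ] [119.  81.] longaxis 4.2 circ 458.3 -104.1 69.8
wrist blue [107. 260.] 1371 z90 0.071 rect [471.1 100.6] [52. 73.] longaxis -3.9 circ 470.4 100.3 43.9
wrist green [192. 195.] 707 z90 0.07 rect [558.6  -6.5] [20. 23.] longaxis -63.2 circ 559.4 -6.7 12.6
```

View pics/w4.png

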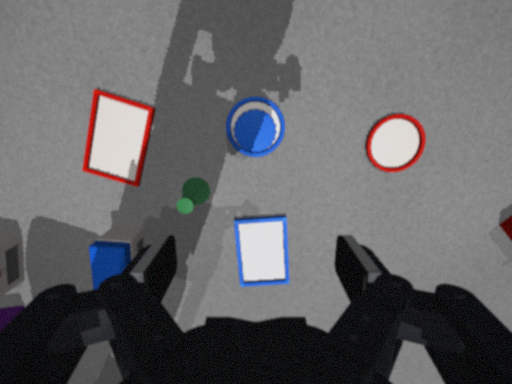

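```bash
python3 -m inch '[{"gripper":0.085,"x":-0.145,"y":-0.197,"z":0,"roll":0.08},{"gripper":0.085,"x":-0.145,"y":-0.197,"z":0,"roll":0.08},{"gripper":0.085,"x":-0.145,"y":-0.197,"z":0,"roll":0.08},{"gripper":0.085,"x":-0.145,"y":-0.197,"z":0,"roll":0.08},{"gripper":0.085,"x":-0.145,"y":-0.197,"z":0,"roll":0.08},{"gripper":0.085,"x":-0.145,"y":-0.197,"z":0,"roll":0.08},{"gripper":0.085,"x":-0.145,"y":-0.197,"z":0,"roll":0.08},{"gripper":0.085,"x":-0.145,"y":-0.197,"z":0,"roll":0.08}]' 40
python3 look.py w5
```

```text
clock: 7.1
tool_pos: [0.4545, 0.1039, 0.2406]
orientation: [0.0, 0.999, -0.04, -0.0]
ft_force: [-0.8, -0.2, -0.3]
width: 0.0851
t 7.1 tcp [0.4545 0.1039 0.2406] heading -4.62 zdir [-9.e-04 -2.e-04 -1.e+00] w 0.08510186909638044
wrist red [44. 27.] 2500 z90 0.081 rect [620.6 301.3] [55. 47.] longaxis 85.4 circ 621.7 301.5 27.9
wrist red [244.  44.] 1137 z90 0.01 rect [618.5 104.2] [81. 89.] longaxis -17.6 circ 618.6 103.6 59.5
wrist red [ 95. 187.] 3119 z90 0.071 rect [450.9 298.1] [54. 85.] longaxis -10.6 circ 451.4 298.4 49.0
wrist blue [403.  16.] 494 z90 0.01 rect [622.9 -89.1] [78. 29.] longaxis 85.4 circ 636.7 -90.2 38.9
wrist blue [406. 146.] 1452 z90 0.01 rect [ 457.8 -102.8] [117.  83.] longaxis 4.2 circ 457.8 -103.7 70.0
wrist blue [254. 167.] 2777 z90 0.071 rect [459.7 105.3] [47. 83.] longaxis -4.1 circ 459.7 105.6 46.3
wrist green [337.  76.] 971 z90 0.07 rect [557.   -3.5] [20. 23.] longaxis -49.5 circ 557.3 -3.1 11.9
```

View pics/w5.png

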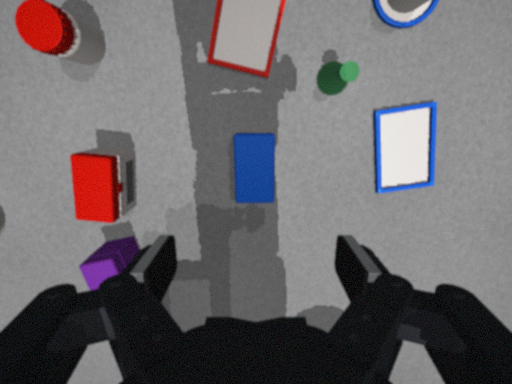

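```bash
python3 -m inch '[{"gripper":0.085,"x":0.005,"y":-0.002,"z":0.04,"roll":-0.009},{"gripper":0.085,"x":0.005,"y":-0.002,"z":0.08,"roll":-0.009},{"gripper":0.085,"x":0.005,"y":-0.002,"z":0.12,"roll":-0.009},{"gripper":0.085,"x":0.005,"y":-0.002,"z":0.15,"roll":-0.009},{"gripper":0.085,"x":0.005,"y":-0.002,"z":0.18,"roll":-0.009},{"gripper":0.085,"x":0.005,"y":-0.002,"z":0.205,"roll":-0.009},{"gripper":0.085,"x":0.005,"y":-0.002,"z":0.219,"roll":-0.009},{"gripper":0.085,"x":0.005,"y":-0.002,"z":0.219,"roll":-0.009},{"gripper":0.03,"x":0.005,"y":-0.002,"z":0.219,"roll":-0.009},{"gripper":0.03,"x":0.005,"y":-0.002,"z":0.219,"roll":-0.009},{"gripper":0.03,"x":0.005,"y":-0.002,"z":0.219,"roll":-0.009},{"gripper":0.03,"x":0.005,"y":-0.002,"z":0.219,"roll":-0.009},{"gripper":0.03,"x":0.005,"y":-0.002,"z":0.219,"roll":-0.009},{"gripper":0.03,"x":0.005,"y":-0.002,"z":0.219,"roll":-0.009}]' 40
python3 look.py w6
```

```text
clock: 8.55
tool_pos: [0.4603, 0.1058, 0.0235]
orientation: [0.0, 0.999, -0.036, 0.001]
ft_force: [0.2, -1.9, 6.2]
width: 0.0476
t 8.55 tcp [0.4603 0.1058 0.0235] heading -4.08 zdir [ 2.6e-03 -3.0e-04 -1.0e+00] w 0.047586687380862275
wrist red [235.  18.] 2777 z90 0.01 rect [576.3 114.9] [81. 19.] longaxis 86.0 circ 585.5 114.2 40.7
wrist blue [255. 251.] 15208 z90 0.071 rect [474.5 105.2] [47. 60.] longaxis -4.0 circ 474.6 105.2 35.4
wrist blue [510. 275.] 136 z90 0.004 rect [417.2 -59.5] [33.  3.] longaxis 10.8 circ 417.4 -60.8 16.4
wrist green [459.  41.] 7011 z90 0.044 rect [561.3 -18.8] [31. 29.] longaxis 10.8 circ 561.6 -20.5 17.4
```

View pics/w6.png

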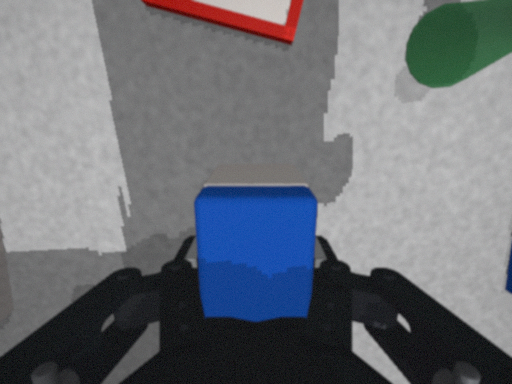

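```bash
python3 -m inch '[{"gripper":0.03,"x":0,"y":0,"z":-0.02,"roll":0},{"gripper":0.03,"x":0,"y":0,"z":-0.05,"roll":0},{"gripper":0.03,"x":0,"y":0,"z":-0.08,"roll":0},{"gripper":0.03,"x":0.001,"y":0.02,"z":-0.105,"roll":0},{"gripper":0.03,"x":0.003,"y":0.05,"z":-0.12,"roll":-0.03},{"gripper":0.03,"x":0.005,"y":0.085,"z":-0.12,"roll":-0.06},{"gripper":0.03,"x":0.008,"y":0.125,"z":-0.12,"roll":-0.1},{"gripper":0.03,"x":0.011,"y":0.165,"z":-0.12,"roll":-0.13},{"gripper":0.03,"x":0.013,"y":0.195,"z":-0.12,"roll":-0.144},{"gripper":0.03,"x":0.013,"y":0.209,"z":-0.11,"roll":-0.144},{"gripper":0.03,"x":0.013,"y":0.209,"z":-0.08,"roll":-0.144},{"gripper":0.03,"x":0.013,"y":0.209,"z":-0.05,"roll":-0.144},{"gripper":0.03,"x":0.013,"y":0.209,"z":-0.025,"roll":-0.144},{"gripper":0.03,"x":0.013,"y":0.209,"z":-0.012,"roll":-0.144},{"gripper":0.03,"x":0.013,"y":0.209,"z":-0.007,"roll":-0.144},{"gripper":0.03,"x":0.013,"y":0.209,"z":-0.006,"roll":-0.144}]' 40
python3 look.py w7
```

```text
clock: 10.2
tool_pos: [0.4571, -0.103, 0.028]
orientation: [-0.0, 0.999, 0.037, -0.0]
ft_force: [0.4, 0.3, -1.2]
width: 0.0479
t 10.2 tcp [ 0.4571 -0.103   0.028 ] heading 4.19 zdir [-7.e-04  5.e-04 -1.e+00] w 0.04786311363022063
wrist blue [257. 237.] 18045 z90 0.075 rect [ 474.4 -101.3] [57. 44.] longaxis 4.3 circ 474.7 -101.7 33.7
wrist green [73. 35.] 7581 z90 0.06 rect [563.8  24.9] [20. 33.] longaxis -85.8 circ 563.1 24.9 16.7
```

View pics/w7.png

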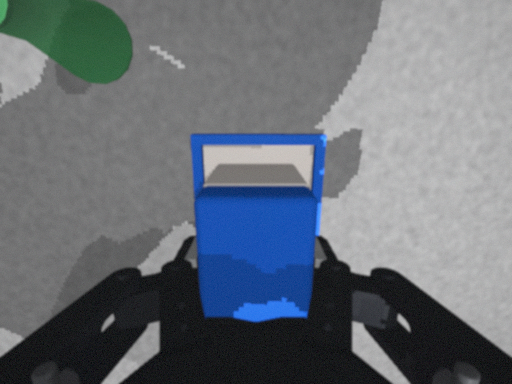

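```bash
python3 -m inch '[{"gripper":0.03,"x":0,"y":0.001,"z":0.001,"roll":0},{"gripper":0.03,"x":0,"y":0.001,"z":0.002,"roll":0},{"gripper":0.085,"x":0,"y":0.001,"z":0.002,"roll":0},{"gripper":0.085,"x":0,"y":0.001,"z":0.002,"roll":0},{"gripper":0.085,"x":0,"y":0.001,"z":0.002,"roll":0},{"gripper":0.085,"x":0,"y":0.001,"z":0.002,"roll":0},{"gripper":0.085,"x":0,"y":0.001,"z":0.002,"roll":0},{"gripper":0.085,"x":0,"y":0.001,"z":-0.02,"roll":0},{"gripper":0.085,"x":0,"y":0.001,"z":-0.05,"roll":0},{"gripper":0.085,"x":0,"y":0.001,"z":-0.1,"roll":0},{"gripper":0.085,"x":0,"y":0.001,"z":-0.15,"roll":0},{"gripper":0.085,"x":-0.02,"y":0.001,"z":-0.2,"roll":0},{"gripper":0.085,"x":-0.02,"y":0.001,"z":-0.21,"roll":0},{"gripper":0.085,"x":-0.02,"y":0.001,"z":-0.21,"roll":0}]' 40
python3 look.py w8
```

```text
clock: 11.65
tool_pos: [0.4385, -0.1066, 0.2408]
orientation: [0.001, 0.999, 0.036, 0.003]
ft_force: [0.8, -0.0, -0.1]
width: 0.0848
t 11.65 tcp [ 0.4385 -0.1066  0.2408] heading 4.15 zdir [ 0.0051 -0.0028 -1.    ] w 0.08479410380510188
wrist red [94. 28.] 1066 z90 0.01 rect [607.2 106.6] [84. 66.] longaxis 72.5 circ 607.7 106.5 52.5
wrist red [415.  32.] 1037 z90 0.01 rect [ 619.1 -289.6] [66. 83.] longaxis -85.7 circ 626.3 -289.1 42.1
wrist blue [257.  16.] 414 z90 0.01 rect [623.2 -94.6] [29. 76.] longaxis -85.7 circ 635.3 -93.7 37.8
wrist blue [255. 153.] 3888 z90 0.074 rect [ 457.  -104.3] [82. 47.] longaxis 4.2 circ 456.4 -104.4 46.2
wrist green [179.  65.] 1040 z90 0.07 rect [557.2  -5.8] [20. 22.] longaxis -85.8 circ 557.3 -6.0 11.8
```

View pics/w8.png

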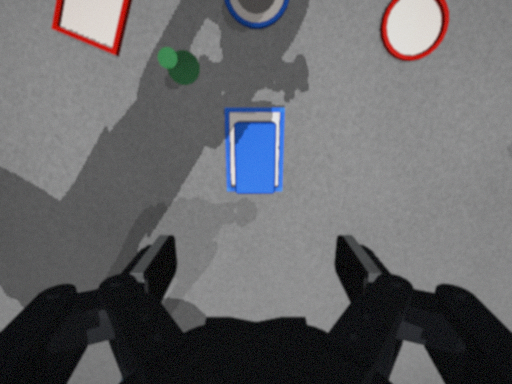

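```bash
python3 -m inch '[{"gripper":0.085,"x":0.031,"y":-0.402,"z":0,"roll":0.257},{"gripper":0.085,"x":0.031,"y":-0.402,"z":0,"roll":0.257},{"gripper":0.085,"x":0.031,"y":-0.402,"z":0,"roll":0.257},{"gripper":0.085,"x":0.031,"y":-0.402,"z":0,"roll":0.257},{"gripper":0.085,"x":0.031,"y":-0.402,"z":0,"roll":0.257},{"gripper":0.085,"x":0.031,"y":-0.402,"z":0,"roll":0.257},{"gripper":0.085,"x":0.031,"y":-0.402,"z":0,"roll":0.257},{"gripper":0.085,"x":0.031,"y":-0.402,"z":0,"roll":0.257},{"gripper":0.085,"x":0.031,"y":-0.402,"z":0,"roll":0.257},{"gripper":0.085,"x":0.031,"y":-0.402,"z":0,"roll":0.257},{"gripper":0.085,"x":0.031,"y":-0.402,"z":0,"roll":0.257},{"gripper":0.085,"x":0.031,"y":-0.402,"z":0,"roll":0.257}]' 40
python3 look.py w9
```

```text
clock: 12.9
tool_pos: [0.4388, 0.2958, 0.2371]
orientation: [0.001, 0.996, -0.093, -0.001]
ft_force: [0.6, -0.3, -0.4]
width: 0.0847
t 12.9 tcp [0.4388 0.2958 0.2371] heading -10.64 zdir [-0.0018 -0.0012 -1.    ] w 0.08469253388327935
wrist red [45. 29.] 549 z90 0.005 rect [648.5 531.2] [ 22. 117.] longaxis -72.8 circ 649.4 531.5 58.6
wrist red [211.  10.] 890 z90 0.081 rect [606.2 308.5] [45. 20.] longaxis 79.4 circ 614.5 306.9 22.6
wrist red [382.  19.] 836 z90 0.01 rect [587.9 114. ] [85. 33.] longaxis 79.4 circ 592.1 113.1 43.7
wrist red [248. 164.] 2930 z90 0.071 rect [451.2 302.8] [47. 83.] longaxis -9.8 circ 450.6 302.2 46.3
wrist green [483.  23.] 1150 z90 0.045 rect [561.8 -22.3] [27. 30.] longaxis -65.8 circ 559.9 -22.5 17.5
wrist green [105. 213.] 1269 z90 0.076 rect [419.9 494.4] [63. 33.] longaxis 23.3 circ 414.8 506.3 31.7
```

View pics/w9.png

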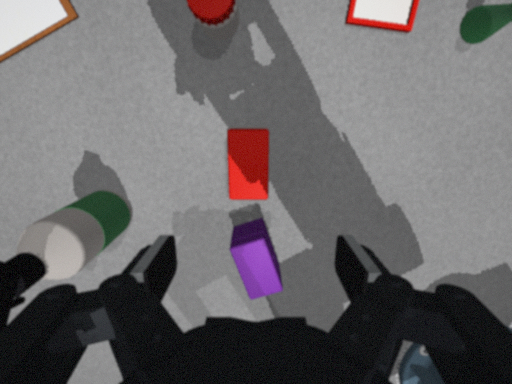

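```bash
python3 -m inch '[{"gripper":0.085,"x":0.011,"y":-0.009,"z":0.04,"roll":-0.009},{"gripper":0.085,"x":0.011,"y":-0.009,"z":0.08,"roll":-0.009},{"gripper":0.085,"x":0.011,"y":-0.009,"z":0.12,"roll":-0.009},{"gripper":0.085,"x":0.011,"y":-0.009,"z":0.15,"roll":-0.009},{"gripper":0.085,"x":0.011,"y":-0.009,"z":0.18,"roll":-0.009},{"gripper":0.085,"x":0.011,"y":-0.009,"z":0.205,"roll":-0.009},{"gripper":0.085,"x":0.011,"y":-0.009,"z":0.215,"roll":-0.009},{"gripper":0.085,"x":0.011,"y":-0.009,"z":0.215,"roll":-0.009},{"gripper":0.03,"x":0.011,"y":-0.009,"z":0.215,"roll":-0.009},{"gripper":0.03,"x":0.011,"y":-0.009,"z":0.215,"roll":-0.009},{"gripper":0.03,"x":0.011,"y":-0.009,"z":0.215,"roll":-0.009},{"gripper":0.03,"x":0.011,"y":-0.009,"z":0.215,"roll":-0.009},{"gripper":0.03,"x":0.011,"y":-0.009,"z":0.215,"roll":-0.009},{"gripper":0.03,"x":0.011,"y":-0.009,"z":0.215,"roll":-0.009}]' 40
python3 look.py w10
```

```text
clock: 14.35
tool_pos: [0.4528, 0.3046, 0.025]
orientation: [-0.001, 0.996, -0.087, 0.001]
ft_force: [-0.6, -2.1, 6.6]
width: 0.0478
t 14.35 tcp [0.4528 0.3046 0.025 ] heading -10.03 zdir [ 2.9e-03  8.0e-04 -1.0e+00] w 0.047777993874352005
wrist red [255. 252.] 14991 z90 0.071 rect [465.6 302.6] [47. 61.] longaxis -9.9 circ 465.5 302.6 35.7
wrist green [  6. 336.] 415 z90 0.02 rect [399.  497.3] [11. 38.] longaxis -24.8 circ 401.2 502.2 19.0
```

View pics/w10.png

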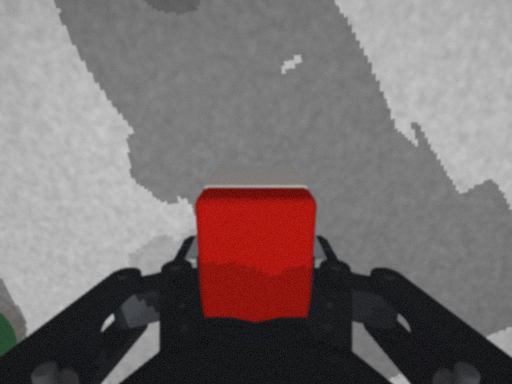

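```bash
python3 -m inch '[{"gripper":0.03,"x":0,"y":0,"z":-0.02,"roll":0},{"gripper":0.03,"x":0,"y":0,"z":-0.05,"roll":0},{"gripper":0.03,"x":0,"y":0,"z":-0.08,"roll":0},{"gripper":0.03,"x":0.015,"y":0.012,"z":-0.105,"roll":0},{"gripper":0.03,"x":0.04,"y":0.032,"z":-0.12,"roll":0.02},{"gripper":0.03,"x":0.07,"y":0.056,"z":-0.12,"roll":0.04},{"gripper":0.03,"x":0.1,"y":0.08,"z":-0.12,"roll":0.06},{"gripper":0.03,"x":0.13,"y":0.104,"z":-0.12,"roll":0.08},{"gripper":0.03,"x":0.16,"y":0.128,"z":-0.12,"roll":0.1},{"gripper":0.03,"x":0.19,"y":0.152,"z":-0.12,"roll":0.12},{"gripper":0.03,"x":0.207,"y":0.166,"z":-0.12,"roll":0.132},{"gripper":0.03,"x":0.213,"y":0.171,"z":-0.11,"roll":0.132},{"gripper":0.03,"x":0.213,"y":0.171,"z":-0.08,"roll":0.132},{"gripper":0.03,"x":0.213,"y":0.171,"z":-0.05,"roll":0.132},{"gripper":0.03,"x":0.213,"y":0.171,"z":-0.025,"roll":0.132},{"gripper":0.03,"x":0.213,"y":0.171,"z":-0.012,"roll":0.132},{"gripper":0.03,"x":0.213,"y":0.171,"z":-0.007,"roll":0.132},{"gripper":0.03,"x":0.213,"y":0.171,"z":-0.006,"roll":0.132}]' 40
python3 look.py w11
```

```text
clock: 16.2
tool_pos: [0.6312, 0.0992, 0.0294]
orientation: [-0.0, 0.988, -0.153, -0.0]
ft_force: [1.0, 1.3, -2.0]
width: 0.0477
t 16.2 tcp [0.6312 0.0992 0.0294] heading -17.56 zdir [-2.e-04  2.e-04 -1.e+00] w 0.04765443268336263
wrist red [255. 236.] 18003 z90 0.075 rect [641.3  96.4] [49. 63.] longaxis -17.5 circ 641.1 96.4 37.3
wrist blue [498. 113.] 1690 z90 0.009 rect [653.3 -54.7] [16. 61.] longaxis -2.6 circ 653.0 -62.6 30.5
wrist blue [510. 309.] 82 z90 0.004 rect [510.  -54.9] [ 3. 23.] longaxis -2.6 circ 510.0 -56.2 11.7
wrist green [453. 290.] 4335 z90 0.064 rect [583.6   9. ] [64. 11.] longaxis 34.6 circ 580.4 13.5 32.1
```

View pics/w11.png

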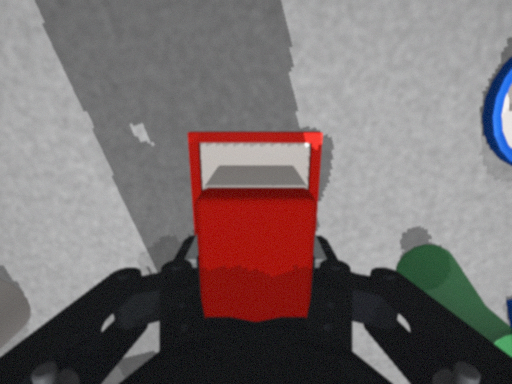

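```bash
python3 -m inch '[{"gripper":0.03,"x":0.001,"y":0,"z":0.001,"roll":0},{"gripper":0.03,"x":0.001,"y":0,"z":0.002,"roll":0},{"gripper":0.085,"x":0.001,"y":0,"z":0.002,"roll":0},{"gripper":0.085,"x":0.001,"y":0,"z":0.002,"roll":0},{"gripper":0.085,"x":0.001,"y":0,"z":0.002,"roll":0},{"gripper":0.085,"x":0.001,"y":0,"z":0.002,"roll":0},{"gripper":0.085,"x":0.001,"y":0,"z":0.002,"roll":0},{"gripper":0.085,"x":0.001,"y":0,"z":-0.02,"roll":0},{"gripper":0.085,"x":0.001,"y":0,"z":-0.05,"roll":0},{"gripper":0.085,"x":0.001,"y":0,"z":-0.1,"roll":0},{"gripper":0.085,"x":0.001,"y":0,"z":-0.15,"roll":0},{"gripper":0.085,"x":-0.03,"y":0,"z":-0.2,"roll":0},{"gripper":0.085,"x":-0.03,"y":0,"z":-0.21,"roll":0},{"gripper":0.085,"x":-0.03,"y":0,"z":-0.21,"roll":0}]' 40
python3 look.py w12
```

```text
clock: 17.65
tool_pos: [0.6043, 0.1081, 0.2438]
orientation: [-0.001, 0.988, -0.153, 0.004]
ft_force: [0.7, 0.0, 0.3]
width: 0.0855
t 17.65 tcp [0.6043 0.1081 0.2438] heading -17.56 zdir [ 7.5e-03 -1.0e-04 -1.0e+00] w 0.08550685121895187
wrist red [256. 145.] 4161 z90 0.074 rect [631.2  99.5] [48. 83.] longaxis -17.2 circ 630.7 99.6 46.7
wrist red [ 98. 206.] 1425 z90 0.081 rect [624.8 300.9] [54. 48.] longaxis 72.6 circ 625.0 300.9 27.7
wrist red [  4. 201.] 110 z90 0.005 rect [661.  478.5] [14. 32.] longaxis -32.1 circ 664.8 484.5 16.0
wrist blue [412.  81.] 2642 z90 0.084 rect [650.4 -90. ] [53. 47.] longaxis 72.5 circ 650.5 -89.7 27.2
wrist blue [409. 204.] 782 z90 0.01 rect [ 458.7 -102.6] [119.  82.] longaxis 3.6 circ 459.4 -101.1 69.2
wrist blue [448. 230.] 2730 z90 0.074 rect [ 459.4 -102.2] [91. 53.] longaxis 4.3 circ 459.5 -102.4 51.5
wrist green [346. 174.] 770 z90 0.07 rect [559.6  -3.8] [25. 20.] longaxis 29.2 circ 559.0 -2.7 12.6
```

View pics/w12.png

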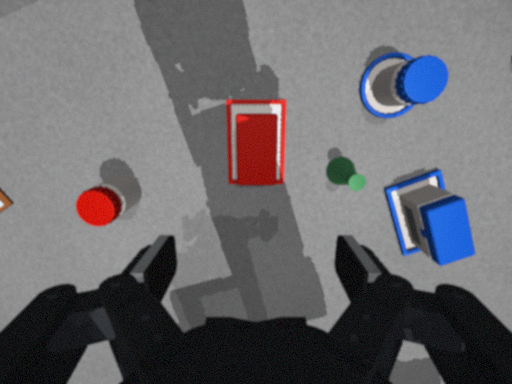

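```bash
python3 -m inch '[{"gripper":0.085,"x":-0.058,"y":-0.185,"z":0,"roll":-0.306},{"gripper":0.085,"x":-0.058,"y":-0.185,"z":0,"roll":-0.306},{"gripper":0.085,"x":-0.058,"y":-0.185,"z":0,"roll":-0.306},{"gripper":0.085,"x":-0.058,"y":-0.185,"z":0,"roll":-0.306},{"gripper":0.085,"x":-0.058,"y":-0.185,"z":0,"roll":-0.306},{"gripper":0.085,"x":-0.058,"y":-0.185,"z":0,"roll":-0.306},{"gripper":0.085,"x":-0.058,"y":-0.185,"z":0,"roll":-0.306}]' 40
python3 look.py w13
```

```text
clock: 18.4
tool_pos: [0.6032, 0.3004, 0.2373]
orientation: [0.001, 1.0, -0.001, -0.001]
ft_force: [-0.3, -0.4, -0.5]
width: 0.0849
t 18.4 tcp [0.6032 0.3004 0.2373] heading -0.12 zdir [-0.0027 -0.0013 -1.    ] w 0.08485738340726891
wrist red [87. 82.] 1359 z90 0.005 rect [706.5 580.9] [149. 185.] longaxis -75.6 circ 705.9 581.1 117.4
wrist red [420. 144.] 4948 z90 0.074 rect [632.2 102.6] [56. 84.] longaxis -17.6 circ 631.7 101.2 48.0
wrist red [250. 156.] 1424 z90 0.081 rect [624.9 306.2] [47. 47.] longaxis -83.5 circ 624.8 306.4 24.1
wrist blue [494. 256.] 614 z90 0.01 rect [455.8 -71.6] [122.  38.] longaxis 11.8 circ 457.5 -79.4 61.8
wrist green [478. 198.] 1018 z90 0.07 rect [559.1   1.9] [31. 19.] longaxis 82.2 circ 560.9 1.9 16.7
wrist green [101. 277.] 234 z90 0.061 rect [450.6 518.7] [10. 32.] longaxis -51.4 circ 451.1 519.1 16.0
```

View pics/w13.png

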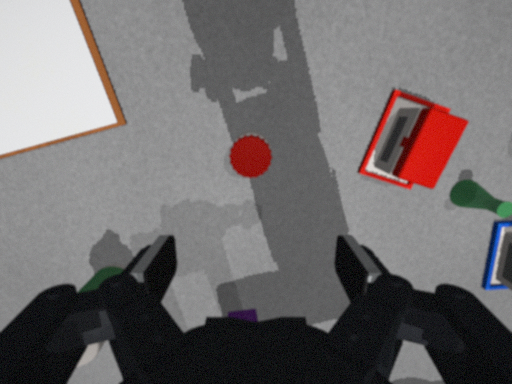

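```bash
python3 look.py w14 | egrep "tcp|red"
```

```text
t 18.45 tcp [0.6035 0.3001 0.2379] heading -0.16 zdir [-0.0019 -0.001  -1.    ] w 0.08499581246163061
wrist red [88. 83.] 1369 z90 0.005 rect [706.6 581.4] [150. 186.] longaxis -75.7 circ 705.9 581.5 118.3
wrist red [419. 144.] 4925 z90 0.074 rect [632.1 102.3] [55. 84.] longaxis -17.5 circ 631.5 100.8 47.7
wrist red [250. 156.] 1419 z90 0.081 rect [625.1 306.3] [47. 47.] longaxis -0.1 circ 624.8 306.2 24.2
```

```bash
python3 -m inch '[{"gripper":0.085,"x":0.0215,"y":-0.005,"z":0.04,"roll":0},{"gripper":0.085,"x":0.0215,"y":-0.005,"z":0.08,"roll":0},{"gripper":0.085,"x":0.0215,"y":-0.005,"z":0.12,"roll":0},{"gripper":0.085,"x":0.0215,"y":-0.005,"z":0.15,"roll":0},{"gripper":0.085,"x":0.0215,"y":-0.005,"z":0.18,"roll":0},{"gripper":0.085,"x":0.0215,"y":-0.005,"z":0.205,"roll":0},{"gripper":0.085,"x":0.0215,"y":-0.005,"z":0.221,"roll":0},{"gripper":0.085,"x":0.0215,"y":-0.005,"z":0.221,"roll":0},{"gripper":0.03,"x":0.0215,"y":-0.005,"z":0.221,"roll":0},{"gripper":0.03,"x":0.0215,"y":-0.005,"z":0.221,"roll":0},{"gripper":0.03,"x":0.0215,"y":-0.005,"z":0.221,"roll":0},{"gripper":0.03,"x":0.0215,"y":-0.005,"z":0.221,"roll":0},{"gripper":0.03,"x":0.0215,"y":-0.005,"z":0.221,"roll":0},{"gripper":0.03,"x":0.0215,"y":-0.005,"z":0.221,"roll":0}]' 40
python3 look.py w15
```

```text
clock: 19.9
tool_pos: [0.6266, 0.3069, 0.0208]
orientation: [-0.0, 1.0, -0.001, 0.002]
ft_force: [-0.7, -2.1, 5.7]
width: 0.049
t 19.9 tcp [0.6266 0.3069 0.0208] heading -0.06 zdir [ 3.7e-03  7.0e-04 -1.0e+00] w 0.04895047928183314
wrist red [499. 261.] 1262 z90 0.009 rect [606.3 154.2] [53. 21.] longaxis 14.7 circ 609.1 143.8 26.6
wrist red [255. 282.] 7910 z90 0.081 rect [638.7 307.3] [34. 42.] longaxis -86.0 circ 633.9 307.3 22.0
```

View pics/w15.png

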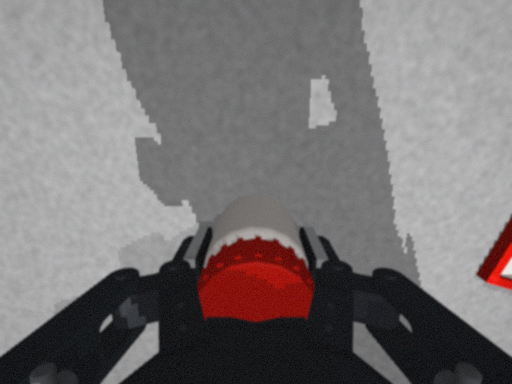

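```bash
python3 -m inch '[{"gripper":0.03,"x":0,"y":0,"z":-0.02,"roll":0},{"gripper":0.03,"x":0,"y":0,"z":-0.05,"roll":0},{"gripper":0.03,"x":0,"y":0,"z":-0.085,"roll":0},{"gripper":0.03,"x":0,"y":0,"z":-0.12,"roll":0},{"gripper":0.03,"x":0,"y":0.01,"z":-0.145,"roll":0},{"gripper":0.03,"x":-0.005,"y":0.03,"z":-0.155,"roll":0},{"gripper":0.03,"x":-0.01,"y":0.06,"z":-0.16,"roll":0},{"gripper":0.03,"x":-0.02,"y":0.1,"z":-0.16,"roll":0},{"gripper":0.03,"x":-0.03,"y":0.14,"z":-0.16,"roll":0},{"gripper":0.03,"x":-0.035,"y":0.18,"z":-0.16,"roll":0},{"gripper":0.03,"x":-0.04,"y":0.22,"z":-0.16,"roll":0},{"gripper":0.03,"x":-0.045,"y":0.26,"z":-0.16,"roll":0},{"gripper":0.03,"x":-0.05,"y":0.3,"z":-0.16,"roll":0},{"gripper":0.03,"x":-0.05,"y":0.34,"z":-0.16,"roll":0},{"gripper":0.03,"x":-0.05,"y":0.38,"z":-0.16,"roll":0},{"gripper":0.03,"x":-0.05,"y":0.42,"z":-0.16,"roll":0},{"gripper":0.03,"x":-0.05,"y":0.46,"z":-0.16,"roll":0},{"gripper":0.03,"x":-0.05,"y":0.49,"z":-0.16,"roll":0},{"gripper":0.03,"x":-0.05,"y":0.51,"z":-0.16,"roll":0},{"gripper":0.03,"x":-0.05,"y":0.52,"z":-0.16,"roll":0}]' 40
python3 -m inch '[{"gripper":0.03,"x":0,"y":0.02,"z":0,"roll":0},{"gripper":0.03,"x":0,"y":0.05,"z":0,"roll":0},{"gripper":0.03,"x":0,"y":0.07,"z":0,"roll":0},{"gripper":0.03,"x":0,"y":0.075,"z":0,"roll":0},{"gripper":0.03,"x":0,"y":0.075,"z":0,"roll":0}]' 40
python3 look.py w16
```

```text
clock: 21.95
tool_pos: [0.5741, -0.2148, 0.1783]
orientation: [0.0, 1.0, -0.001, 0.0]
ft_force: [0.0, -0.2, -2.9]
width: 0.0487
clock: 22.45
tool_pos: [0.5742, -0.2886, 0.178]
orientation: [-0.0, 1.0, -0.001, -0.0]
ft_force: [0.2, 0.7, -1.8]
width: 0.0491
t 22.45 tcp [ 0.5742 -0.2886  0.178 ] heading -0.12 zdir [-3.e-04  7.e-04 -1.e+00] w 0.04914065380112166
wrist red [257. 126.] 1387 z90 0.01 rect [ 627.1 -290.1] [82. 81.] longaxis 2.2 circ 627.0 -290.3 41.1
wrist red [467. 237.] 8335 z90 0.06 rect [ 463.9 -599.8] [176. 121.] longaxis 44.2 circ 461.7 -594.1 100.1
wrist red [255. 282.] 7905 z90 0.238 rect [ 475.9 -288.1] [121.  98.] longaxis 90.0 circ 461.3 -287.7 63.5
wrist blue [ 90. 104.] 985 z90 0.01 rect [ 649.8 -101.6] [69. 80.] longaxis -0.3 circ 649.2 -94.9 41.2
wrist blue [ 30. 105.] 3084 z90 0.084 rect [648.2 -97.9] [52. 48.] longaxis 75.0 circ 648.2 -96.4 28.1
wrist blue [117. 234.] 818 z90 0.01 rect [ 475.  -104.2] [85. 83.] longaxis 4.1 circ 476.3 -104.5 56.5
wrist blue [502. 249.] 112 z90 0.035 rect [ 472.1 -608.1] [27.  7.] longaxis 63.9 circ 471.1 -607.6 13.6
wrist blue [ 81. 272.] 1924 z90 0.074 rect [ 473.7 -107.1] [61. 57.] longaxis 4.8 circ 472.9 -106.8 40.9
wrist blue [108. 319.] 81 z90 0.249 rect [ 428.6 -129. ] [ 8. 16.] longaxis -44.5 circ 429.7 -127.9 8.1
wrist green [ 19. 188.] 1131 z90 0.037 rect [551.5   5.5] [27. 36.] longaxis -15.0 circ 551.3 9.4 19.6
```

View pics/w16.png

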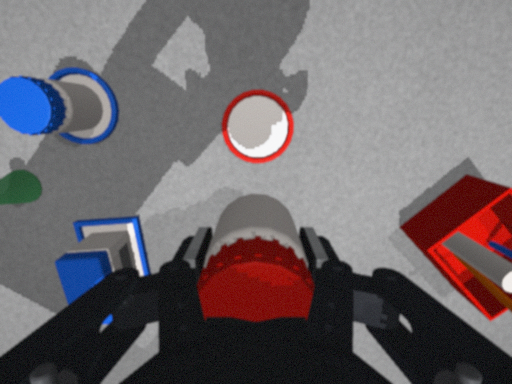

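```bash
python3 -m inch '[{"gripper":0.03,"x":0.03,"y":0.001,"z":0,"roll":0},{"gripper":0.03,"x":0.05,"y":0.001,"z":0,"roll":0},{"gripper":0.03,"x":0.054,"y":0.001,"z":0.03,"roll":0},{"gripper":0.03,"x":0.054,"y":0.001,"z":0.07,"roll":0},{"gripper":0.03,"x":0.054,"y":0.001,"z":0.105,"roll":0},{"gripper":0.03,"x":0.054,"y":0.001,"z":0.13,"roll":0},{"gripper":0.03,"x":0.054,"y":0.001,"z":0.145,"roll":0},{"gripper":0.03,"x":0.054,"y":0.001,"z":0.15,"roll":0},{"gripper":0.03,"x":0.054,"y":0.001,"z":0.152,"roll":0},{"gripper":0.03,"x":0.054,"y":0.001,"z":0.152,"roll":0}]' 40
```

```text
clock: 23.5
tool_pos: [0.6292, -0.2898, 0.0278]
orientation: [0.001, 1.0, -0.0, 0.001]
ft_force: [0.5, -0.6, -2.9]
width: 0.0491
```

```bash
python3 -m inch '[{"gripper":0.03,"x":-0.001,"y":0,"z":0.002,"roll":0},{"gripper":0.03,"x":-0.001,"y":0,"z":0.003,"roll":0},{"gripper":0.03,"x":-0.001,"y":0,"z":0.0035,"roll":0},{"gripper":0.03,"x":-0.001,"y":0,"z":0.0035,"roll":0}]' 40
```

```text
clock: 23.9
tool_pos: [0.6276, -0.2898, 0.0238]
orientation: [0.0, 1.0, -0.001, 0.0]
ft_force: [-3.1, 1.2, 3.1]
width: 0.0488
```

Contact has come at the expected height (force z is up from -2.9 to +3.1 N), so I release.

```bash
python3 -m inch '[{"gripper":0.085,"x":0,"y":0,"z":0,"roll":0},{"gripper":0.085,"x":0,"y":0,"z":0,"roll":0},{"gripper":0.085,"x":0,"y":0,"z":0,"roll":0},{"gripper":0.085,"x":0,"y":0,"z":0,"roll":0},{"gripper":0.085,"x":0,"y":0,"z":0,"roll":0},{"gripper":0.085,"x":0,"y":0,"z":-0.02,"roll":0},{"gripper":0.085,"x":0,"y":0,"z":-0.05,"roll":0},{"gripper":0.085,"x":0,"y":0,"z":-0.1,"roll":0},{"gripper":0.085,"x":0,"y":0,"z":-0.15,"roll":0},{"gripper":0.085,"x":-0.03,"y":0,"z":-0.2,"roll":0},{"gripper":0.085,"x":-0.07,"y":0,"z":-0.22,"roll":0},{"gripper":0.085,"x":-0.07,"y":0,"z":-0.22,"roll":0},{"gripper":0.085,"x":-0.07,"y":0,"z":-0.22,"roll":0}]' 40
python3 look.py w17
python3 - <<'E'
from plant import r
import m2,cv2
for n in ("top","scene"):
    p,d=r.grab_frame(n); cv2.imwrite(f"pics/{n}1.png",p[:,:,::-1]); m2.run(n,dict(p=p,d=d),r.camera_info(n))
E
```

```text
clock: 25.2
tool_pos: [0.5572, -0.2898, 0.2442]
orientation: [0.001, 1.0, -0.001, 0.001]
ft_force: [-0.1, -0.2, -0.3]
width: 0.085
t 25.2 tcp [ 0.5572 -0.2898  0.2442] heading -0.13 zdir [ 0.0022 -0.0015 -1.    ] w 0.08501669571861221
wrist red [ 0. 90.] 56 z90 0.005 rect [651.3  45.5] [ 1. 47.] longaxis -14.9 circ 651.5 46.1 23.7
wrist red [255. 113.] 2565 z90 0.084 rect [ 625.  -289.1] [47. 47.] longaxis -81.1 circ 624.8 -289.3 24.1
wrist red [447. 210.] 7756 z90 0.06 rect [ 490.8 -547.6] [155.  99.] longaxis 44.1 circ 492.0 -540.2 84.2
wrist blue [83. 91.] 2585 z90 0.084 rect [649.4 -95. ] [54. 46.] longaxis 89.9 circ 649.8 -95.0 27.1
wrist blue [135. 203.] 516 z90 0.01 rect [ 479.3 -103.5] [75. 82.] longaxis -85.8 circ 480.4 -103.6 52.9
wrist blue [485. 226.] 281 z90 0.084 rect [ 480.1 -597.2] [29.  6.] longaxis 66.8 circ 478.4 -596.5 14.6
wrist blue [113. 243.] 2261 z90 0.074 rect [ 457.9 -107.4] [88. 54.] longaxis 4.3 circ 458.7 -106.5 49.8
wrist green [ 43. 166.] 1137 z90 0.07 rect [559.6  -9.7] [20. 31.] longaxis -65.8 circ 558.0 -10.4 15.7
top red [137.  79.] 160 z90 0.008 r
[... 1523 characters left out ...]
0 0.061 rect [ 517.  -497.3] [39. 78.] longaxis -6.8 circ 515.1 -513.1 39.2
scene blue [196. 235.] 580 z90 0.076 rect [ 468.  -116.9] [90. 57.] longaxis 3.9 circ 467.7 -116.0 50.2
scene blue [199. 259.] 224 z90 0.012 rect [ 459.7 -106.6] [119.  83.] longaxis 4.0 circ 460.1 -107.9 68.8
scene blue [263. 260.] 328 z90 0.086 rect [652.  -96.2] [44. 57.] longaxis -57.4 circ 651.3 -96.8 29.4
scene blue [264. 286.] 158 z90 0.012 rect [ 656.1 -101.4] [79. 70.] longaxis 37.0 circ 653.6 -96.3 41.9
scene green [417. 105.] 1621 z90 0.078 rect [665.2 955. ] [258. 134.] longaxis 78.6 circ 668.5 957.0 138.1
scene green [249. 244.] 50 z90 0.039 rect [541.8   3.8] [ 8. 31.] longaxis -55.2 circ 543.9 5.3 15.6
```

View pics/w17.png

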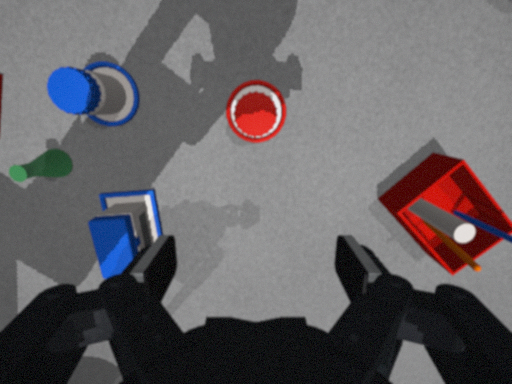

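View pics/scene1.png

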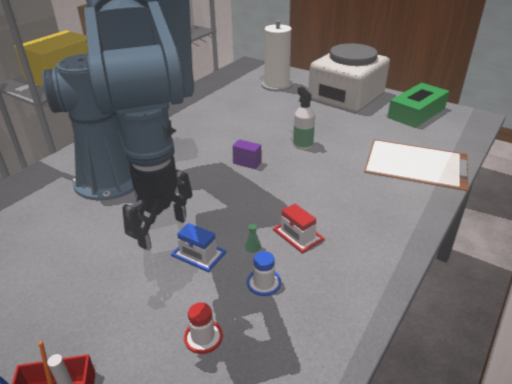

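View pics/top1.png

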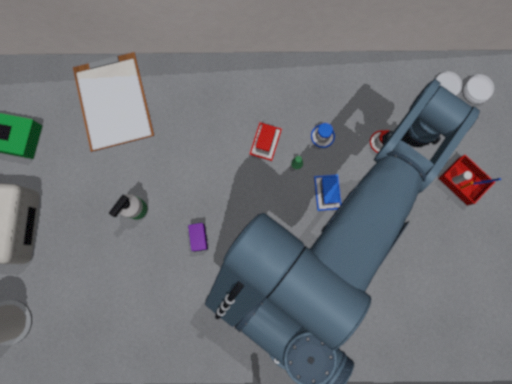

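```bash
python3 -c "
from plant import r
print(r.sign_off(), r.observe()['clock'])"
```

```text
the job is handed in; nothing more can be done
the job is handed in; nothing more can be done
```

I stood both jars and both boxes in the holders of their own colour and handed the job in at about 25 s of the 104 s allowed. Each one was carried upright and set on the holder's floor before release.

| Item | Distance of cap or lid centre from holder centre (wrist camera) | Limit |
|---|---|---|
| Blue jar | about 1 mm | 12 mm |
| Red jar | about 2 mm | 12 mm |
| Blue box | about 1 mm | 15 mm |
| Red box | about 1 mm | 15 mm |

- **Height and stance:** cap and lid tops read 0.084 m and 0.074 m, against 0.083 m and 0.073 m expected. I did not measure tilt, but all four look upright in the last pictures.
- **Bystanders:** the flask's position in the top camera is the same before and after to the millimetre. The spray bottle and the purple look-alike look unmoved in the pictures; I did not measure them.
- **Robot:** the gripper was open and well clear of everything at the end.
- **Disagreement:** the top camera put the red box about 6 mm and the blue box about 3 mm from their tray centres. That camera had read lid and cap tops 3 to 4 mm short in x for most of the items before they were moved, so I took this as its calibration error. Either reading is within the limit.
- **Not checked from above:** the arm partly hid the red jar in the last top view, so its placing rests on the wrist and scene cameras.

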